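# Screw down the short foot of a rocking shop scale

### The arm

A 6-joint arm with a two-finger parallel gripper is mounted at the origin on the work surface. World frame = base frame: x ahead of the robot, y to its left, z up, the work surface at z = 0. Lengths are in m, angles in rad, forces in N, time in s.
With the tool pointing down it reaches from about 0.325 to 0.775 m from the base axis. Payload 5.5 kg.
Tool frame: the origin (TCP) lies between the finger pads; the fingertips stand 19 mm ahead of it and the grasp point (between the pads) is the TCP; z points along the fingers, y is the line along which they close (so a half turn about z gives the same grasp; the last joint's range is limited). The gripper opens to 88 mm and grips with 3 to 60 N. Pads are 20 mm wide; open, the fingers measure 115 mm over their backs; the gripper's body (75 mm by 178 mm) begins 61 mm behind the grasp point.
Start: joints at [-1.182, 0.091, 1.231, -0, 1.82, -0.057], TCP at [0.259, -0.541, 0.242] pointing down, gripper open.
Joint ranges: [-2.87, 2.87], [-0.86, 2.18], [0.17, 2.46], [-1.51, 4.65], [0.06, 2.69], [-2.65, 2.65]. Speed limits (rad/s): [2.57, 2.57, 3.01, 3.14, 3.14, 3.14].

### API

Orientations are given as a 3x3 rotation matrix whose columns are the frame's x, y, z axes.
In Python, from workcell import env, viewer, nets gives the robot as it stands.
- The arm moves only by the tool send_rows, never from a script. Its argument "moves" is a list of rows, each an object with "translation": the shift along the tool's x, y, z scaled (see below), a list of three; "rot": the turn, a rotation vector about the tool's x, y, z scaled (see below), a list of three; "jaw": the finger opening in mm, from 0 to 87.8. In form: [{"translation": [x, y, z], "rot": [rx, ry, rz], "jaw": jaw}, ...]. A call has 1 to 20 rows; each row shifts and turns the commanded pose from where the row before left it, along the tool's axes as they then stand; what a row does not reach is not made up. The controller multiplies each number of a shift by 60 mm and each number of a turn by 0.12 rad. A row lasts 1/8 s, in which the tool goes at most 62.5 mm and 10.7 degrees, less where a joint would pass 70% of its speed; a pose out of reach is approached as far as the arm can. A call with a number of a shift or a turn outside -1 to 1 is refused whole. A call with a gripper value outside its range is refused whole. The fingers move at their own pace and stop on an object; "newtons" is the grip in N (left out, the last holds). Time passes only in rows, so rows that do not move let the fingers close. It gives the time, the measured TCP pose, the force, the opening and the grip force at its end, in the units of the state.
- env.read_state(): the state, without advancing time (a new reading comes with each control period).
- viewer.get_image(name): name is "scene" or "top" or "wrist"; returns a dict with "pixels" (480x640x3 uint8, red, green, blue), "depth" (480x640 float32, m along the optical axis (not along the pixel's ray), 0 where there is no reading), "intrinsics" (3x3 intrinsics, pixels), "world_from_camera" (4x4, takes a point from camera to world coordinates). Camera axes: x right, y down, z forward; pixel columns grow to the right and rows downward; lengths in m; the calibration is good to about 2 mm. A picture is of the moment at which its call begins.
- env.job_done(): hands the job in; it is judged then, once.
Trained networks look in the newest picture that a camera, given by its name, has taken for a name from the list of things; names that differ only in an ending like _2 or _b are one class to them, and where a whole thing is asked for, a point or a joint stands for the part that bears it (a point fixed in the world has none). Each returns a list of dicts, best first, with "conf" (0 to 1); they miss things now and then, are a little off and sometimes report something else, mostly with a low value. They report only what shows in the picture. A call takes as long as a camera call.
- nets.recognise(camera, query): "point" ([column, row] as shares, 0 to 1, of the picture: columns of its width, rows of its height, amid what is visible of it).
- nets.masks_of(camera, query): "region" (480x640 bool, what is visible of it) and "point" ([column, row] as shares, 0 to 1, of the picture: columns of its width, rows of its height, amid what is visible of it).
The state is a dict: "time_s": time; "joint_positions": joint angles; "joint_vel": joint speeds; "tau": joint torques, N m; "tcp_pos": TCP position; "tcp_rot": TCP orientation; "ft_force": force on the tool from outside, world axes, zero at the start; "wrist_torque": the same for the moment, N m; "opening": finger opening in m; "grasp_force": force on a finger pad.
Only numpy, scipy, OpenCV 4.12 (cv2) and the standard library are available. Lean on these libraries where they do the work, as an engineer would, in place of code of your own. Each camera call takes 0.05 s, during which the arm holds its last target. There are 200 camera calls.

### The job

The small scale on the shop counter rocks because one of its feet hangs clear of the counter. Turn the wing screw over that foot, the one at the corner beside the display, clockwise as seen from above until its foot stands firmly on the counter; leave the other wing screw as it is and the scale on its spot, and let go.

Things in the scene. Friction and masses are not known exactly. Their poses are not given: they have to be found in the camera images.
- short_screw_grip (a point): Grip point of the wing screw to turn: middle of its black wing, on its upright axis, 76 mm above the counter. The wing is a bar 44 mm long (point x), 12 mm thick (y: pinch across this), from 18 mm below to 12 mm above this point; z up. The point turns with the wing, which keeps its height. Within 60 mm of the axis nothing else is over 50 mm high. It turns stiffly (0.06 N m) and stays where left
- short_screw (a joint): Its angle, rad, growing clockwise from above; starts at 0.15 to 0.6, thread ends at a stop at 1.8. Steep thread: 20 mm of foot travel a turn. The foot meets the counter at 1.15, then its rubber squeezes; firm from 1.35 up to the stop, best 1.6. One grasp does it. At 0 the wing is square to the display panel's long side, at 1.57 parallel to it
- short_foot: Rubber foot under that screw, 26 mm across, hidden under the corner; origin: centre of its underside, 2 to 3 mm above the counter at the start. The scale: loose, over 2 kg, grey, 150 mm square, round steel pan with a 44 mm high weight on it (top at 90 mm), low display panel along one side; it stands turned any way. Screw axes are 115 mm from its centre
- good_screw (a joint): Angle, rad, clockwise positive, of the other, identical wing screw at the diagonally opposite corner, 229 mm away, away from the display. It is right as it is (0): leave it. The two remaining corners have fixed feet with low round caps. The screw to turn is at an end of the display panel

How it is judged:
By the outcome, as a careful person would: the job done as asked, in the order asked, and still so for the second after the job is handed in, with the robot touching nothing.
It also fails if it takes over 32 s, if anything falls off the work surface, if the arm or the gripper's body presses on something with over 40 N, if the wrist force passes 120 N, or if a joint passes its speed limit or range.

## Working session

There is one attempt and no reset: what is moved stays moved. The work goes in short steps, Python scripts to look and compute and a tool call to move; the robot and the scene stay as the last step left them, time stands still between calls to the robot, and variables do not carry over. Pictures are saved under pics/ and viewed, at most 10 in all, crops included, and the job is handed in when it is done.

Besides the shell and the picture viewer there is one more tool, called after ">>>" as name(argument=value, ...), one argument or row to a line, values as JSON. send_rows: Moves the arm, as the interface text tells. Its arguments: {"type":"object","properties":{"moves":{"type":"array"},"newtons":{"type":"number"}},"required":["moves"]}

```bash
mkdir -p pics; cat > h.py <<'E'
import numpy as np, cv2
from workcell import env, viewer, nets
def cloud(im):
    d=im["depth"];K=im["intrinsics"];T=im["world_from_camera"]
    v,u=np.mgrid[0:480,0:640]
    P=np.stack([(u-K[0,2])/K[0,0]*d,(v-K[1,2])/K[1,1]*d,d],-1)
    W=P@T[:3,:3].T+T[:3,3]; W[d==0]=np.nan
    return W
E
python3 - <<'E'
from h import *
im=viewer.get_image("top");W=cloud(im)
cv2.imwrite("pics/top.png",im["pixels"][:,:,::-1])
np.savez("top.npz",W=W,p=im["pixels"])
for q in ["short_screw","short_screw_grip","good_screw","short_foot"]:
  for r in nets.masks_of("top",q)[:3]:
    m=r["region"]; print(q,r["conf"],np.array(r["point"])*[640,480],m.sum(),np.nanmedian(W[m],0))
s=env.read_state();print(s["time_s"],s["tcp_pos"],s["tcp_rot"],s["opening"])
E
```

```text
short_screw 0.95 [293.184 352.416] 507 [0.44085679 0.06986947 0.0864963 ]
short_screw_grip 0.87 [294.208 350.208] 443 [0.44210481 0.06932994 0.08678252]
good_screw 0.62 [347.584 180.48 ] 464 [0.6582312  0.00568879 0.08653256]
0.25 [ 0.25865926 -0.54125369  0.24110939] [[ 9.02259475e-01  4.31193342e-01 -3.77909299e-04]
 [ 4.31193506e-01 -9.02259071e-01  8.53389582e-04]
 [ 2.70038124e-05 -9.32930871e-04 -9.99999564e-01]] 0.0879169996527976
```

View pics/top.png

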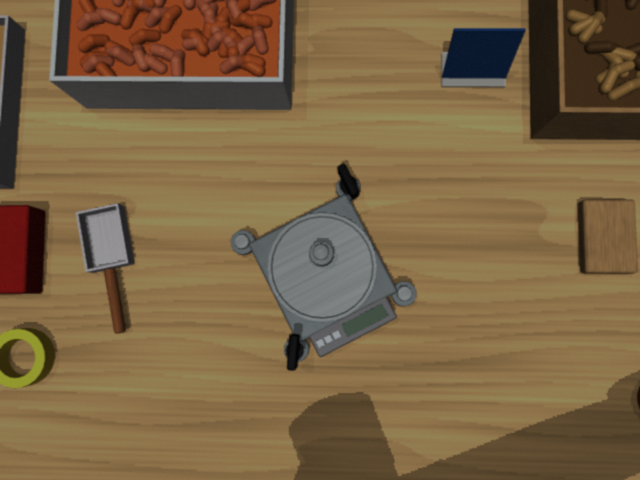

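The scale sits mid-picture. The screw to turn is at (294,351), at the left end of the display (315–395, 310–350), and the good one is at (348,181).

```bash
cat > m.py <<'E'
from h import *
def wing(W,c,r=.04):
    m=(np.hypot(W[...,0]-c[0],W[...,1]-c[1])<r)&(W[...,2]>.075)&(W[...,2]<.1)
    P=W[m]; (cx,cy),(a,b),t=cv2.minAreaRect((P[:,:2]*1000).astype(np.float32))
    _,_,V=np.linalg.svd(P[:,:2]-P[:,:2].mean(0),full_matrices=False)
    print("n",m.sum(),"ctr",cx,cy,"size",a,b,"mean",P.mean(0),"dir deg",np.degrees(np.arctan2(V[0,1],V[0,0]))%180)
    return P
E
python3 - <<'E'
from m import *
W=np.load("top.npz")["W"]
wing(W,(.441,.07));wing(W,(.658,.006))
m=(W[...,2]>.015)&(W[...,2]<.07)&(np.hypot(W[...,0]-.55,W[...,1]-.037)<.14)
print(cv2.minAreaRect((W[m][:,:2]*1000).astype(np.float32)))
for u,v in [(320,355),(395,315),(322,253),(405,293),(241,241)]: print(u,v,W[v,u])
E
```

```text
n 360 ctr 441.65142822265625 71.23522186279297 size 12.105905532836914 44.088069915771484 mean [0.44203283 0.07078094 0.08691225] dir deg 176.82093991016038
n 340 ctr 660.92041015625 5.512081146240234 size 43.83342361450195 12.158592224121094 mean [0.65965112 0.00540457 0.08671213] dir deg 28.515839749579953
((548.1625366210938, 36.68756103515625), (202.95738220214844, 194.6461944580078), 28.507366180419922)
320 355 [0.43551523 0.03867259 0.04286596]
395 315 [ 0.48945286 -0.05911836  0.03853673]
322 253 [0.56559568 0.03664902 0.0894344 ]
405 293 [ 0.51864907 -0.07210283  0.03830436]
241 241 [0.58429303 0.14841491 0.0399324 ]
```

>>> send_rows(
  moves=[
    {"translation": [0.59, -0.66, 0], "rot": [0, 0, 0], "jaw": 87},
    {"translation": [0.6, -0.66, 0], "rot": [0, 0, 0], "jaw": 87},
    {"translation": [0.6, -0.66, 0], "rot": [0, 0, 0], "jaw": 87},
    {"translation": [0.6, -0.66, 0], "rot": [0, 0, 0], "jaw": 87},
    {"translation": [0.6, -0.66, 0], "rot": [0, 0, 0], "jaw": 87},
    {"translation": [0.6, -0.66, 0], "rot": [0, 0, 0], "jaw": 87},
    {"translation": [0.6, -0.66, 0], "rot": [0, 0, 0], "jaw": 87},
    {"translation": [0.6, -0.66, 0], "rot": [0, 0, 0], "jaw": 87},
    {"translation": [0.6, -0.66, 0], "rot": [0, 0, 0], "jaw": 87},
    {"translation": [0.6, -0.66, 0], "rot": [0, 0, 0], "jaw": 87},
    {"translation": [0.6, -0.66, 0], "rot": [0, 0, 0], "jaw": 87},
    {"translation": [0.6, -0.66, 0], "rot": [0, 0, 0], "jaw": 87},
    {"translation": [0, 0, 0], "rot": [0, 0, -1], "jaw": 87},
    {"translation": [0, 0, 0], "rot": [0, 0, -1], "jaw": 87},
    {"translation": [0, 0, 0], "rot": [0, 0, -1], "jaw": 87},
    {"translation": [0, 0, 0], "rot": [0, 0, -1], "jaw": 87},
    {"translation": [0, 0, 0], "rot": [0, 0, -1], "jaw": 87},
    {"translation": [0, 0, 0], "rot": [0, 0, -1], "jaw": 87},
    {"translation": [0, 0, 0], "rot": [0, 0, -1], "jaw": 87},
    {"translation": [0, 0, 0], "rot": [0, 0, -1], "jaw": 87},
  ],
)

```text
time_s: 2.75
tcp_pos: [0.443, 0.0734, 0.2416]
tcp_rot: [[0.16, 0.987, -0.0], [0.987, -0.16, -0.0], [-0.0, -0.0, -1.0]]
ft_force: [0.2, 0.7, 0.8]
opening: 0.087
grasp_force: 0.0
```

>>> send_rows(
  moves=[
    {"translation": [0, 0, 0], "rot": [0, 0, -1], "jaw": 87},
    {"translation": [0, 0, 0], "rot": [0, 0, -1], "jaw": 87},
    {"translation": [0, 0, 0], "rot": [0, 0, -1], "jaw": 87},
    {"translation": [0, 0, 0], "rot": [0, 0, -1], "jaw": 87},
    {"translation": [0, 0, 0], "rot": [0, 0, -1], "jaw": 87},
    {"translation": [0, 0, 0], "rot": [0, 0, -1], "jaw": 87},
    {"translation": [0, 0, 0], "rot": [0, 0, -1], "jaw": 87},
    {"translation": [0, 0, 0], "rot": [0, 0, -1], "jaw": 87},
    {"translation": [0, 0, 0], "rot": [0, 0, -1], "jaw": 87},
    {"translation": [0, 0, 0], "rot": [0, 0, -1], "jaw": 87},
    {"translation": [0, 0, 0], "rot": [0, 0, -1], "jaw": 87},
    {"translation": [0, 0, 0], "rot": [0, 0, -1], "jaw": 87},
    {"translation": [0, 0, 0], "rot": [0, 0, -1], "jaw": 87},
    {"translation": [0, 0, 0], "rot": [0, 0, -1], "jaw": 87},
    {"translation": [0, 0, 0], "rot": [0, 0, 0], "jaw": 87},
  ],
)

```text
time_s: 4.62
tcp_pos: [0.443, 0.0734, 0.2416]
tcp_rot: [[-0.998, 0.057, -0.0], [0.057, 0.998, -0.0], [0.0, -0.0, -1.0]]
ft_force: [0.5, 0.2, -0.2]
opening: 0.087
grasp_force: 0.0
```

```bash
python3 - <<'E'
from m import *
im=viewer.get_image("wrist");W=cloud(im)
cv2.imwrite("pics/w1.png",im["pixels"][:,:,::-1])
s=env.read_state();print(s["time_s"],s["tcp_pos"],s["tcp_rot"],s["joint_positions"],s["ft_force"])
wing(W,(.441,.071))
E
```

```text
4.675 [0.44301056 0.07341413 0.24160391] [[-9.98306431e-01  5.81744696e-02 -4.11008772e-05]
 [ 5.81744675e-02  9.98306430e-01  5.07935585e-05]
 [ 4.39861583e-05  4.83165145e-05 -9.99999998e-01]] [ 8.83964332e-02 -3.16080929e-01  1.60796355e+00  5.64039738e-05
  1.84974649e+00 -1.42417703e+00] [ 0.96948433 -0.21845608  0.0185305 ]
n 989 ctr 441.8478088378906 71.71198272705078 size 11.614801406860352 44.63700866699219 mean [0.43974294 0.07203402 0.08724723] dir deg 177.24192405663823
```

View pics/w1.png

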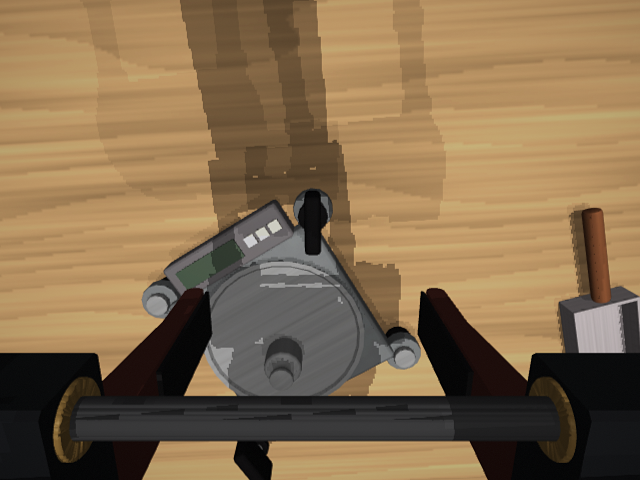

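The wing is at (313,222), with the display to its left, and the tool is aligned with it. Next I descend and pinch.

>>> send_rows(
  moves=[
    {"translation": [0.018, -0.032, 0], "rot": [0, 0, -0.05], "jaw": 80},
    {"translation": [0, 0, 0.6], "rot": [0, 0, 0], "jaw": 70},
    {"translation": [0, 0, 0.6], "rot": [0, 0, 0], "jaw": 60},
    {"translation": [0, 0, 0.6], "rot": [0, 0, 0], "jaw": 50},
    {"translation": [0, 0, 0.4], "rot": [0, 0, 0], "jaw": 40},
    {"translation": [0, 0, 0.3], "rot": [0, 0, 0], "jaw": 40},
    {"translation": [0, 0, 0.24], "rot": [0, 0, 0], "jaw": 30},
    {"translation": [0, 0, 0], "rot": [0, 0, 0], "jaw": 24},
    {"translation": [0, 0, 0], "rot": [0, 0, 0], "jaw": 18},
    {"translation": [0, 0, 0], "rot": [0, 0, 0], "jaw": 14},
    {"translation": [0, 0, 0], "rot": [0, 0, 0], "jaw": 12},
    {"translation": [0, 0, 0], "rot": [0, 0, 0], "jaw": 8},
    {"translation": [0, 0, 0], "rot": [0, 0, 0], "jaw": 6},
    {"translation": [0, 0, 0], "rot": [0, 0, 0], "jaw": 5},
    {"translation": [0, 0, 0], "rot": [0, 0, 0], "jaw": 5},
  ],
  newtons=30,
)

```text
time_s: 6.55
tcp_pos: [0.4422, 0.0719, 0.0777]
tcp_rot: [[-0.999, 0.05, 0.001], [0.05, 0.999, 0.001], [-0.001, 0.001, -1.0]]
ft_force: [0.8, 4.3, 4.8]
opening: 0.0121
grasp_force: 30.0
```

>>> send_rows(
  moves=[
    {"translation": [0, 0, 0], "rot": [0, 0, 0.3], "jaw": 5},
    {"translation": [0, 0, 0], "rot": [0, 0, 0.6], "jaw": 5},
    {"translation": [0, 0, 0], "rot": [0, 0, 0.6], "jaw": 5},
    {"translation": [0, 0, 0], "rot": [0, 0, 0.6], "jaw": 5},
    {"translation": [0, 0, 0], "rot": [0, 0, 0.6], "jaw": 5},
    {"translation": [0, 0, 0], "rot": [0, 0, 0.6], "jaw": 5},
    {"translation": [0, 0, 0], "rot": [0, 0, 0.6], "jaw": 5},
    {"translation": [0, 0, 0], "rot": [0, 0, 0.6], "jaw": 5},
    {"translation": [0, 0, 0], "rot": [0, 0, 0.6], "jaw": 5},
    {"translation": [0, 0, 0], "rot": [0, 0, 0.6], "jaw": 5},
    {"translation": [0, 0, 0], "rot": [0, 0, 0.6], "jaw": 5},
    {"translation": [0, 0, 0], "rot": [0, 0, 0.6], "jaw": 5},
    {"translation": [0, 0, 0], "rot": [0, 0, 0.6], "jaw": 5},
    {"translation": [0, 0, 0], "rot": [0, 0, 0.6], "jaw": 5},
    {"translation": [0, 0, 0], "rot": [0, 0, 0.6], "jaw": 5},
    {"translation": [0, 0, 0], "rot": [0, 0, 0.15], "jaw": 5},
    {"translation": [0, 0, 0], "rot": [0, 0, 0], "jaw": 5},
    {"translation": [0, 0, 0], "rot": [0, 0, 0], "jaw": 5},
  ],
)

```text
time_s: 8.8
tcp_pos: [0.4419, 0.0712, 0.0779]
tcp_rot: [[-0.442, 0.897, 0.0], [0.897, 0.442, -0.001], [-0.001, 0.0, -1.0]]
ft_force: [-0.8, 2.5, 8.2]
opening: 0.012
grasp_force: 30.0
```

```bash
python3 - <<'E'
from m import *
s=env.read_state();print(s["time_s"],s["tcp_pos"],s["ft_force"],s["wrist_torque"],s["opening"],np.degrees(np.arctan2(s["tcp_rot"][1][0],s["tcp_rot"][0][0])))
im=viewer.get_image("top");W=cloud(im)
wing(W,(.66,.0055))
E
```

```text
8.8 [0.44193687 0.0712435  0.07789652] [-0.766574    2.50575884  8.16686565] [ 0.17316384  0.12977554 -0.07854637] 0.011985769558836942 116.19988882535283
n 342 ctr 660.6380004882812 5.426929473876953 size 44.19017028808594 12.128283500671387 mean [0.659591   0.00537502 0.08687658] dir deg 28.506497501047704
```

>>> send_rows(
  moves=[
    {"translation": [0, 0, 0], "rot": [0, 0, 0], "jaw": 14},
    {"translation": [0, 0, 0], "rot": [0, 0, 0], "jaw": 24},
    {"translation": [0, 0, 0], "rot": [0, 0, 0], "jaw": 34},
    {"translation": [0, 0, 0], "rot": [0, 0, 0], "jaw": 40},
    {"translation": [0, 0, -0.3], "rot": [0, 0, 0], "jaw": 40},
    {"translation": [0, 0, -0.6], "rot": [0, 0, 0], "jaw": 40},
    {"translation": [0, 0, -0.7], "rot": [0, 0, 0], "jaw": 40},
    {"translation": [0, 0, -0.7], "rot": [0, 0, 0], "jaw": 40},
    {"translation": [-0.8, 0, 0], "rot": [0, 0, 0], "jaw": 40},
    {"translation": [-0.8, 0, 0], "rot": [0, 0, 0], "jaw": 40},
    {"translation": [-0.8, 0, 0], "rot": [0, 0, 0], "jaw": 40},
    {"translation": [-0.8, 0, 0], "rot": [0, 0, 0], "jaw": 40},
    {"translation": [-0.8, 0, 0], "rot": [0, 0, 0], "jaw": 40},
    {"translation": [0, 0, 0], "rot": [0, 0, 0], "jaw": 40},
    {"translation": [0, 0, 0], "rot": [0, 0, 0], "jaw": 40},
  ],
)

```text
time_s: 10.72
tcp_pos: [0.5481, -0.1433, 0.2158]
tcp_rot: [[-0.443, 0.897, 0.0], [0.897, 0.443, 0.0], [0.0, 0.0, -1.0]]
ft_force: [-0.3, 0.1, 0.0]
opening: 0.0402
grasp_force: 0.0
```

```bash
python3 - <<'E'
from m import *
im=viewer.get_image("top");W=cloud(im)
cv2.imwrite("pics/t2.png",im["pixels"][:,:,::-1])
wing(W,(.441,.071));wing(W,(.66,.0055)); print(env.read_state()["time_s"],env.read_state()["tcp_pos"])
E
```

```text
n 349 ctr 441.71728515625 71.29405212402344 size 12.076501846313477 43.77439498901367 mean [0.44215485 0.07089832 0.08737519] dir deg 116.18429564546028
n 344 ctr 660.80859375 5.405651092529297 size 43.83547592163086 12.21509838104248 mean [0.65975558 0.00541608 0.08664611] dir deg 28.405249495725343
10.775 [ 0.54805448 -0.14285715  0.21598038]
```

View pics/t2.png

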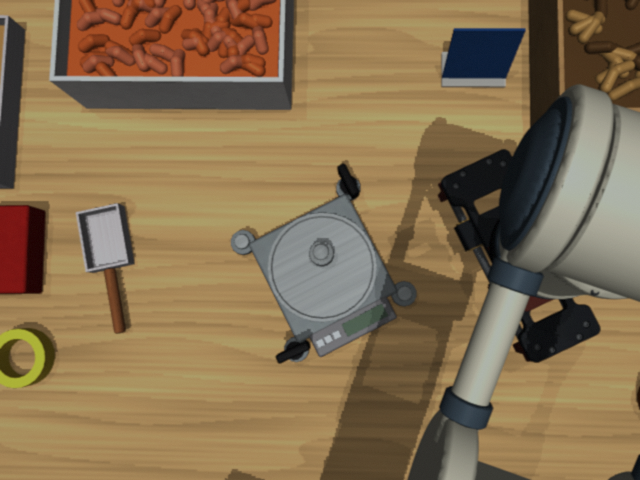

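The wing at (293,350) is now parallel to the display, at about 1.6 rad. The scale and the other screw at (348,181) haven't moved, and the arm is clear.

```bash
python3 -c "
from workcell import env
print(env.job_done())"
```

```text
the job is handed in; nothing more can be done
None
```

I turned the wing screw beside the display clockwise to about 1.6 rad, where its foot should stand firmly. The camera shows the scale and the other screw where they were; the arm has let go, and the job was handed in at about 11 s.

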